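Seat the turning blank and throw the toggle clamp

TASK

In the plywood jig, push the square wooden blank with closed fingertips along its channel until its end is right up against the dark stop block, without picking it up; then push the red handle of the toggle clamp over its centre towards the blank so that it snaps over and the rubber pad clamps the blank down. Leave the bowl, the glue bottle and the gouge where they are, and finish with the hand clear.

Things in the scene. Friction and masses are not known exactly. Their poses are not given: they have to be found in the camera images.
- jig: Fixed plywood jig, board 175 x 290 x 18 mm, flat on the bench. Its y runs along the channel to the stop block, z up, x across, away from the clamp. Origin: on the bench under the channel's centre line; board spans x -122..52, y -180..110 mm. Channel floor 18 mm above the bench, between two dark rails 49 mm apart, tops 30 mm above the bench, y -160..70 mm.
- stop_face (a point): Centre of the face of the dark stop block that the blank must meet: jig x 0, y +70 mm, 40.5 mm above the bench (the blank's mid-height). The block is 75 mm wide across the channel, its top 58 mm above the bench. Axes as the jig's.
- clamp_hinge (a point): Hinge of the toggle clamp, its axis along jig y: at jig x -56, y +40 mm, 85 mm above the bench. The fixed post and steel cheeks carrying it span x -73..-39, y +15..+65 mm, up to 96 mm above the bench. The clamp's steel pad arm, 62 mm long, stands raised beside the channel when open (up to 150 mm above the bench). Axes as the jig's.
- blank: Loose square mid-brown wooden blank (darker than the board), 45 x 45 mm, 110 mm long (own y, towards the stop), about 0.16 kg, lying in the channel with 2 mm of play each side. Origin: centre of its underside; top 63 mm above the bench. It starts 35 to 75 mm short of the stop, not yet under the clamp's pad. 1 to 2 N slides it.
- blank_front (a point): Centre of the blank's end that faces the stop, 40.5 mm above the bench; at jig y = +70 mm when home.
- blank_back (a point): Centre of the blank's other end (marked with a dark diagonal cross), where it is pushed; 40.5 mm above the bench; at jig y = -40 mm when home.
- clamp (a joint): Lever angle, rad. 0 = open (start): handle leans 25 degrees from upright to jig -x, away from the blank, pad arm up. Grows as the handle goes to jig +x, over the blank. A spring holds it at 0 until past centre (0.55, handle 7 degrees beyond upright), then throws it over; with the blank under the pad it rests at about 1.22 (handle 45 degrees to +x), with nothing there at 1.32. About 3 N at the handle's end moves it.
- handle_end (a point): Centre of the round end of the red handle: a grip 22 mm in diameter, from 45 to 92 mm from the hinge; this point is 92 mm from the hinge and the round end reaches 11 mm farther. Open, it is at jig x -95, y +40 mm, 168 mm above the bench. It swings in the jig's x-z plane; upright, the handle's top is 188 mm above the bench.
- bowl: Loose turned wooden bowl, 110 mm across and 50 mm high; a bystander. Origin: centre of its underside.
- glue: Loose white glue bottle with an orange cap, 54 mm in diameter, 140 mm high; a bystander. Origin: centre of its underside.
- gouge: Loose turning gouge lying on the bench, 254 mm long, 26 mm thick, wooden handle to its own -x, steel blade to +x; a bystander. Origin: on the bench under the ferrule, 130 mm from the handle's end.
Things that resemble listed ones, but are neither listed nor needed, are in the scene too. What is shaped like the blank but green, pink or turquoise is not meant.

How it is judged (in metres and radians):
On the way, in this order (a step that is already met when the one before it is completed fails the run):
1. the blank is pushed home against the stop while the clamp is still open (y of blank_front in the frame of jig above 0.066 m and height (world z) of blank_front below 0.046 m and value of joint clamp below 0.3 rad), for 0.2 s.
2. the clamp is thrown over and holds the blank against the stop (y of blank_front in the frame of jig above 0.066 m and value of joint clamp between 1.16 and 1.28 rad), for 0.2 s.
At the end, for the whole second after the job is handed in: The blank lies flat in the channel with its end within 4 mm of the stop, and the clamp rests snapped over (joint 1.16 to 1.28) with its pad down on the blank; all at rest (all of step 2 and angle between the y axis of blank and the y axis of jig, either way round below 0.1 rad and x of blank_front in the frame of jig between -0.008 and 0.008 m and height (world z) of blank_front below 0.046 m and linear speed of blank below 0.02 m/s and velocity of joint clamp between -0.1 and 0.1 rad/s); the robot touches nothing.
It fails at once if the blank is lifted or tipped up (its end more than 12 mm higher, or tilted more than 0.2 rad) (height (world z) of any of blank_front, blank_back above 0.0525 m or angle between blank's own z axis and vertical above 0.2 rad).
It fails at once if the wooden bowl is moved more than 20 mm (distance of bowl from where it was at the start of the episode above 0.02 m).
It fails at once if the glue bottle is moved more than 20 mm (distance of glue from where it was at the start of the episode above 0.02 m).
It fails at once if the turning gouge is moved more than 20 mm (distance of gouge from where it was at the start of the episode above 0.02 m).
It also fails if it takes over 51 s, if anything falls off the work surface, if the arm or the gripper's body presses on something with over 40 N, if the wrist force passes 120 N, or if a joint passes its speed limit or range.

ROBOT

A 6-joint arm with a two-finger parallel gripper is mounted at the origin on the work surface. World frame = base frame: x ahead of the robot, y to its left, z up, the work surface at z = 0. Lengths are in mm, angles in rad, forces in N, time in s.
With the tool pointing down it reaches from about 400 to 925 mm from the base axis. Payload 12.5 kg.
Tool frame: the origin (TCP) lies between the finger pads; the fingertips stand 19 mm ahead of it and the grasp point (between the pads) is the TCP (env.tips_ahead is the distance from the TCP to the fingertips, in mm); z points along the fingers, y is the line along which they close (so a half turn about z gives the same grasp; the last joint's range is limited). The gripper opens to 95 mm and grips with 3 to 60 N. Pads are 20 mm wide; open, the fingers measure 119 mm over their backs; the gripper's body (75 mm by 180 mm) begins 59 mm behind the grasp point.
Start: joints at [-1.339, 0.491, 1.559, -0, 1.092, -0.106], TCP at [207.156, -589.687, 233.661] pointing down, gripper open.
Joint ranges: [-3.1, 3.1], [-0.84, 2.19], [0.05, 2.79], [-1.13, 4.28], [0.06, 2.93], [-2.69, 2.69]. Speed limits (rad/s): [2.22, 2.22, 2.79, 3.14, 3.14, 3.14].

INTERFACE

Orientations are given as [roll, pitch, yaw] about the fixed x, y, z axes, in that order (R = Rz(yaw) Ry(pitch) Rx(roll)).
In Python, from cell import env gives the robot as it stands.
- The arm moves only by the shell command python3 -m crank 'ROWS'. ROWS is JSON, a list of rows, each a list of 5 numbers: the shift along the tool's x, y, z in mm, then the turn about the tool's z in degrees, then the finger opening in mm, from 0 to 95.1. In form: [[dx, dy, dz, yaw, grip], ...]. A call has 1 to 10 rows; each row is the pose to reach, as a shift and turn from the pose commanded when the call began, along the tool's axes at that moment; what a row does not reach only later rows make up. A row lasts 1/12 s, in which the tool goes at most 41.7 mm and 7.16 degrees, less where a joint would pass 70% of its speed; a pose out of reach is approached as far as the arm can. A call with a gripper value outside its range is refused whole. The fingers move at their own pace and stop on an object; the grip force is fixed at half the most. Time passes only in rows, so rows that repeat a pose let the fingers close. It gives the time, the measured TCP pose, the force, the opening and the grip force at its end, in the units of the state.
- env.state(): the state, without advancing time (a new reading comes with each control period).
- env.read_camera(name): name is "side" or "top" or "wrist"; returns a dict with "img" (420x560x3 uint8, blue, green, red), "K" (3x3 intrinsics, pixels), "k1" (the pictures are not rectified: a ray, as slopes to the right and down, at radius r is drawn at 1 + k1 r^2 times it, then the intrinsics apply), "pose" (4x4, takes a point from camera to world coordinates). Camera axes: x right, y down, z forward; pixel columns grow to the right and rows downward; lengths in mm; the calibration is good to about 2 mm. A picture is of the moment at which its call begins. There is no depth.
- env.job_done(): hands the job in; it is judged then, once.
The state is a dict: "t": time; "joints": joint angles; "qvel": joint speeds; "tau": joint torques, N m; "eef_pos": TCP position; "tcp_rot": TCP orientation; "ft_force": force on the tool from outside, world axes, zero at the start; "moment": the same for the moment, N m; "opening": opening from 0.0 (shut) to 1.0 (fully open); "grip_force": force on a finger pad.
Only numpy, scipy, OpenCV 4.12 (cv2) and the standard library are available. Lean on these libraries where they do the work, as an engineer would, in place of code of your own. Each camera call takes 0.05 s, during which the arm holds its last target. There are 200 camera calls.

## Working session

There is one attempt and no reset: what is moved stays moved. The work goes in short steps, Python scripts to look and compute and a shell command to move; the robot and the scene stay as the last step left them, time stands still between calls to the robot, and variables do not carry over. Pictures are saved under pics/ and viewed, at most 10 in all, crops included, and the job is handed in when it is done.

```bash
ls; mkdir -p pics
cat > h.py <<'E'
import numpy as np, cv2, pickle
from cell import env
def shot(name,fn):
    c=env.read_camera(name); cv2.imwrite('pics/'+fn+'.png',c['img']); pickle.dump(c,open('pics/'+fn+'.pkl','wb')); return c
def load(fn): return pickle.load(open('pics/'+fn+'.pkl','rb'))
def ray(c,u,v):
    K=np.array(c['K']); d=cv2.undistortPoints(np.array([[[u,v]]],float),K,np.array([c['k1'],0,0,0.]))[0,0]
    P=np.array(c['pose']); return P[:3,3],P[:3,:3]@np.array([d[0],d[1],1])
def at(c,u,v,z):
    o,d=ray(c,u,v); return o+d*(z-o[2])/d[2]
def proj(c,p):
    P=np.linalg.inv(np.array(c['pose'])); q=P[:3,:3]@np.asarray(p,float)+P[:3,3]
    return cv2.projectPoints(q.reshape(1,3),np.zeros(3),np.zeros(3),np.array(c['K']),np.array([c['k1'],0,0,0.]))[0].ravel()
E
python3 - <<'E'
from h import *
a=shot('top','top0');b=shot('side','side0')
print(env.state())
for c in(a,b):print(np.round(c['pose'],2),c['k1'])
E
```

```text
pics
{'t': 0.1, 'joints': array([-1.33857314e+00,  4.91464111e-01,  1.55940640e+00,  1.21912048e-05,
        1.09170095e+00, -1.05596979e-01]), 'qvel': array([-5.00021623e-05, -1.20003745e-03, -2.92026057e-03, -7.10289059e-04,
       -1.01760756e-04, -3.96472732e-04]), 'tau': array([ 1.55918689e-03, -6.13621259e+01, -2.58606005e+01,  6.93397759e-02,
        4.70073475e-02, -4.75655372e-05]), 'eef_pos': array([ 207.12272825, -589.46417247,  233.13586565]), 'tcp_rot': array([-3.14062044e+00, -1.13919365e-04,  3.37814486e-01]), 'ft_force': array([ 0.49956463, -0.14634452, -0.86467373]), 'moment': array([0.08397247, 0.00071507, 0.01649382]), 'grip_force': 0.0, 'opening': 1.001785028800383}
[[-4.00000e-02 -9.80000e-01  2.10000e-01  4.05110e+02]
 [-1.00000e+00  4.00000e-02 -1.00000e-02  3.53000e+00]
 [ 0.00000e+00 -2.10000e-01 -9.80000e-01  1.06339e+03]
 [ 0.00000e+00  0.00000e+00  0.00000e+00  1.00000e+00]] -0.08144381697465164
[[-9.0000e-01 -2.0000e-01  3.9000e-01  9.9510e+01]
 [-4.4000e-01  4.5000e-01 -7.8000e-01  1.0045e+03]
 [-2.0000e-02 -8.7000e-01 -4.9000e-01  7.6158e+02]
 [ 0.0000e+00  0.0000e+00  0.0000e+00  1.0000e+00]] -0.18561560599881302
```

View pics/top0.png

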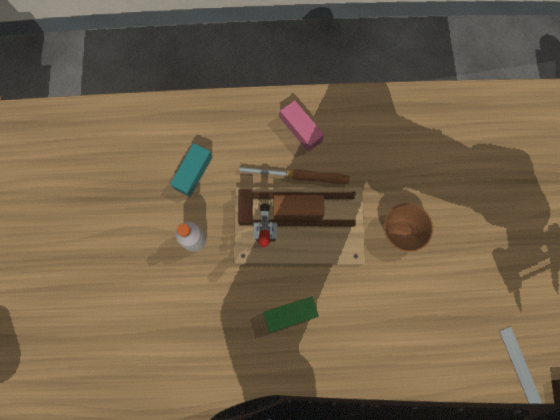

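View pics/side0.png

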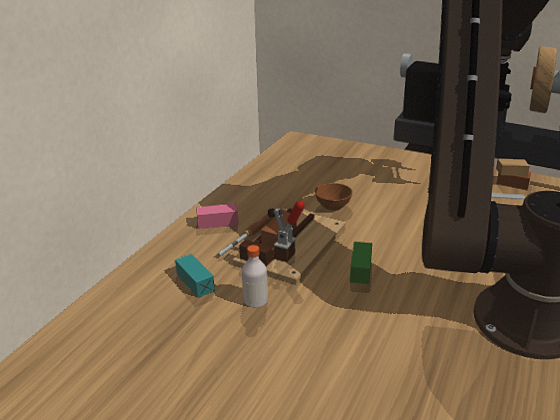

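The top picture shows the jig at (300,225), with its stop at (245,207) towards world +y. The clamp and red handle are at (265,235), the bowl at (408,227), the glue at (190,236) and the gouge at (295,173). Four things could be taken for the blank: brown in the channel (298,207), green (290,315), pink (300,123) and turquoise (192,168). I choose the brown one in the channel and will check it in a crop.

Run:
```python
from h import *
c=load('top0'); im=c['img'][160:280,225:385]
cv2.imwrite('pics/crop1.png',cv2.resize(im,None,fx=5,fy=5,interpolation=cv2.INTER_CUBIC))
```

```text
(no output)
```

View pics/crop1.png

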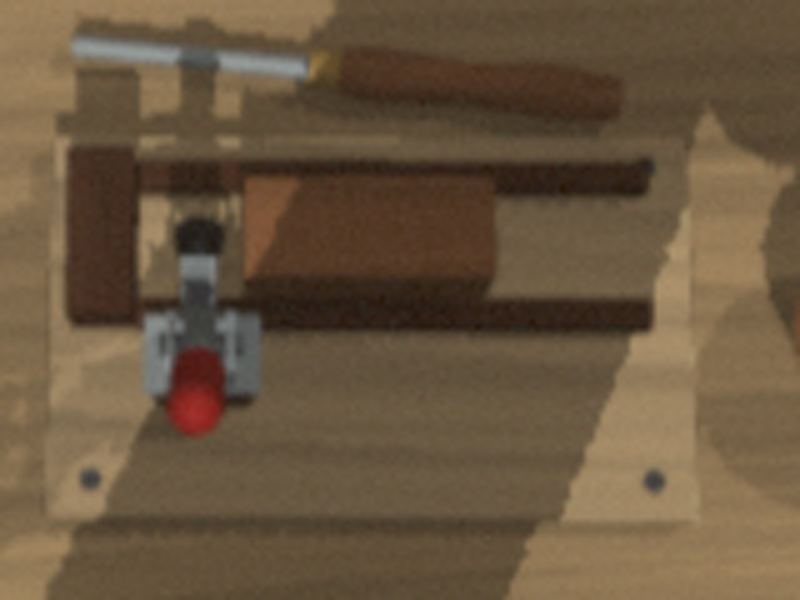

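The crop confirms the mid-brown blank in the channel at crop (245..495, 175..280), short of the dark stop at (105,235). The board corners are at crop (55,138), (695,140), (697,520) and (45,518). The handle end is at (195,410).

Run:
```python
from h import *
c=load('top0'); f=lambda x,y,z:at(c,225+x/5,160+y/5,z)
px=[(57,138,18),(693,140,18),(697,519,18),(45,518,18),(140,160,30),(650,160,30),(652,330,30),(136,148,58),(134,326,58)]
J=np.array([(52,110),(52,-180),(-122,-180),(-122,110),(37,70),(37,-160),(-37,-160),(37.5,70),(-37.5,70)],float)
W=np.array([f(*p)[:2] for p in px])
Jc=J-J.mean(0);Wc=W-W.mean(0);U,S,V=np.linalg.svd(Jc.T@Wc);R=(U@V).T
t=W.mean(0)-R@J.mean(0);print(R,t,np.degrees(np.arctan2(R[1,0],R[0,0])));print(np.round(W-(J@R.T+t),1))
for p in[(245,178,63),(495,178,63),(495,278,63),(245,278,63),(195,410,172)]:print(np.round((f(*p)[:2]-t)@R,1))
for q in[(0,-135),(0,0),(-95,40)]:print(q,R@np.array(q)+t)
s=env.state();print(s['eef_pos'],s['tcp_rot'])
```

```text
[[ 0.99895132  0.04578498]
 [-0.04578498  0.99895132]] [631.05823692 -25.71734294] -2.624203503403552
[[ 0.1 -1.5]
 [ 0.2 -2.4]
 [ 1.   1.9]
 [ 0.7  0.3]
 [ 1.8 -0.2]
 [ 2.6 -0.4]
 [-1.3  1.5]
 [-0.4  0.4]
 [-4.8  0.4]]
[22.4 22.4]
[ 22.8 -86.5]
[-21.7 -85.6]
[-22.   22.3]
[-95.6  40.7]
(0, -135) [ 624.87726461 -160.57577086]
(0, 0) [631.05823692 -25.71734294]
(-95, 40) [537.98926091  18.59028288]
[ 207.12272825 -589.46417247  233.13586565] [-3.14062044e+00 -1.13919365e-04  3.37814486e-01]
```

The fit gives the jig at (631, -25.7) with yaw -2.6°, and the blank's back at jig y -87. I'll go above the channel behind the blank with the fingers closed, turning so that tool x lies along jig +y.

```bash
python3 -m crank '[[54,-27,0,-7,0],[108,-55,0,-14,0],[162,-82,0,-21,0],[189,-96,0,-28,0],[216,-110,0,-35,0],[243,-124,0,-42,0],[270,-138,0,-49,0],[297,-151,0,-56,0],[324,-165,0,-63,0],[350,-179,0,-68,0]]'
cat > rel.py <<'E'
from h import *
s=env.state();a=np.radians(-2.624);R=np.array([[np.cos(a),-np.sin(a)],[np.sin(a),np.cos(a)]])
p=R.T@(s['eef_pos'][:2]-[631.06,-25.72]);print('jig xy',p.round(1),'z',s['eef_pos'][2].round(1),'yaw',np.degrees(s['tcp_rot'][2]).round(2),'want 87.38 F',s['ft_force'].round(1),'t',s['t'])
E
python3 rel.py
```

```text
t: 0.93
eef_pos: [479.3, -302.9, 233.5]
tcp_rot: [-3.141, -0.0, 1.532]
ft_force: [0.4, -1.1, -0.2]
opening: 0.355
grip_force: 0.0
jig xy [-139.  -283.8] z 233.5 yaw 87.79 want 87.38 F [ 0.4 -1.1 -0.2] t 0.9333
```

```bash
python3 -m crank '[[28,25,0,0,0],[56,50,0,0,0],[84,75,0,0,0],[112,100,0,0,0],[140,120,30,0,0],[158,138,60,0,0],[158,138,80,0,0],[158,138,80,0,0],[158,138,80,0,0],[158,138,80,0,0]]'; python3 rel.py; python3 -c "
from h import *
shot('wrist','w1')"
```

```text
t: 1.77
eef_pos: [623.3, -154.1, 154.9]
tcp_rot: [3.14, 0.001, 1.524]
ft_force: [0.4, 0.1, 0.6]
opening: 0.003
grip_force: 0.0
jig xy [  -1.8 -128.6] z 154.9 yaw 87.32 want 87.38 F [0.4 0.1 0.6] t 1.7667
```

View pics/w1.png

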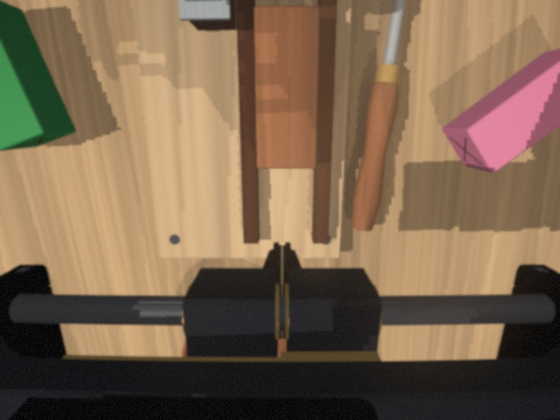

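The wrist view shows the closed fingers at (283,255), centred in the channel between the rail ends (251,243) and (321,243). The blank's back edge is at row 168, columns 257..318. Next I check these against the jig fit.

Run:
```python
from rel import *
c=load('w1')
for q in[(244,243,30),(329,243,30),(257,168,63),(318,168,63)]:print(q,(R.T@(at(c,*q)[:2]-[631.06,-25.72])).round(1))
```

```text
jig xy [  -1.8 -128.8] z 155.4 yaw 87.3 want 87.38 F [0.3 1.2 0.1] t 1.8167
(244, 243, 30) [ -35.6 -159.3]
(329, 243, 30) [  41.6 -159.5]
(257, 168, 63) [-19.9 -86.7]
(318, 168, 63) [ 25.8 -86.8]
```

The channel's centre is about 3 mm further in +x. I'll descend to a fingertip height of about 29 mm.

```bash
python3 -m crank '[[0,4,25,0,0],[0,4,50,0,0],[0,4,75,0,0],[0,4,95,0,0],[0,4,106,0,0],[0,4,106,0,0],[10,4,106,0,0],[20,4,106,0,0],[26,4,106,0,0],[26,4,106,0,0]]'; python3 rel.py
```

```text
t: 2.65
eef_pos: [628.9, -125.9, 49.0]
tcp_rot: [3.14, 0.0, 1.526]
ft_force: [0.3, -0.8, -0.0]
opening: 0.006
grip_force: 0.0
jig xy [   2.4 -100.1] z 49.0 yaw 87.45 want 87.38 F [ 0.3 -0.8 -0. ] t 2.65
```

```bash
python3 -m crank '[[4,0,0,0,0],[8,0,0,0,0],[12,0,0,0,0],[16,0,0,0,0],[20,0,0,0,0],[24,0,0,0,0],[28,0,0,0,0],[32,0,0,0,0],[36,0,0,0,0],[38,0,0,0,0]]'; python3 rel.py;  python3 -m crank '[[2,0,0,0,0],[3,0,0,0,0],[4,0,0,0,0],[5,0,0,0,0],[6,0,0,0,0],[7,0,0,0,0],[8,0,0,0,0],[8,0,0,0,0]]'; python3 rel.py
```

```text
t: 3.48
eef_pos: [630.1, -89.0, 47.6]
tcp_rot: [-3.142, 0.0, 1.525]
ft_force: [0.8, -1.8, 1.0]
opening: 0.003
grip_force: 0.6
jig xy [  2.  -63.3] z 47.6 yaw 87.37 want 87.38 F [ 0.8 -1.8  1. ] t 3.4833
t: 4.15
eef_pos: [630.5, -81.4, 47.6]
tcp_rot: [-3.141, -0.0, 1.525]
ft_force: [-0.5, 0.3, -0.0]
opening: 0.002
grip_force: 0.0
jig xy [  2.  -55.7] z 47.6 yaw 87.35 want 87.38 F [-0.5  0.3 -0. ] t 4.15
```

Not at the stop yet, so I continue 1 mm per row and watch the force.

```bash
python3 -m crank '[[1,0,0,0,0],[2,0,0,0,0],[3,0,0,0,0],[4,0,0,0,0],[4,0,0,0,0]]'; python3 rel.py
```

```text
t: 4.57
eef_pos: [630.7, -77.4, 47.6]
tcp_rot: [-3.141, -0.0, 1.525]
ft_force: [0.2, 1.0, -0.3]
opening: 0.002
grip_force: 0.0
jig xy [  2.  -51.6] z 47.6 yaw 87.36 want 87.38 F [ 0.2  1.  -0.3] t 4.5667
```

```bash
python3 -m crank '[[1,0,0,0,0],[2,0,0,0,0],[2,0,0,0,0]]'; python3 rel.py
```

```text
t: 4.82
eef_pos: [630.8, -76.0, 47.7]
tcp_rot: [-3.142, 0.001, 1.525]
ft_force: [-1.3, -4.3, 0.8]
opening: 0.005
grip_force: 2.1
jig xy [  2.  -50.3] z 47.7 yaw 87.36 want 87.38 F [-1.3 -4.3  0.8] t 4.8167
```

```bash
python3 -m crank '[[1,0,0,0,0],[1,0,0,0,0],[1,0,0,0,0]]'; python3 rel.py
python3 - <<'E'
from h import *
shot('wrist','w2'); c=shot('top','t2')
a=cv2.resize(c['img'][180:250,225:335],None,fx=5,fy=5); cv2.imwrite('pics/t2c.png',a)
E
```

```text
t: 5.07
eef_pos: [630.8, -76.0, 47.7]
tcp_rot: [3.141, 0.002, 1.525]
ft_force: [-2.5, -10.7, -0.4]
opening: 0.003
grip_force: 5.4
jig xy [  2.  -50.2] z 47.7 yaw 87.36 want 87.38 F [ -2.5 -10.7  -0.4] t 5.0667
```

View pics/t2c.png

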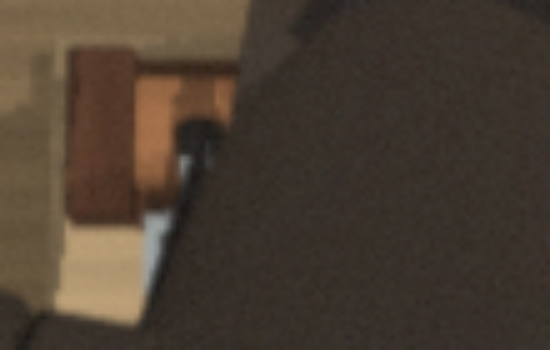

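The blank now meets the stop at crop (135,130) with no gap, and the arm halted with 10 N of reaction, so it is home. I'll back off, rise, and go over to the -x side of the handle.

```bash
python3 -m crank '[[-5,0,0,0,0],[-15,0,0,0,0],[-20,0,-20,0,0],[-20,0,-55,0,0],[-20,0,-90,0,0],[-20,0,-125,0,0],[-20,0,-160,0,0],[-20,0,-195,0,0],[-20,0,-215,0,0],[-20,0,-215,0,0]]'; python3 rel.py; python3 -m crank '[[10,-25,0,0,0],[25,-50,0,0,0],[45,-75,0,0,0],[65,-100,0,0,0],[85,-120,0,0,0],[105,-137,0,0,0],[111,-137,0,0,0],[111,-137,0,0,0],[111,-137,0,0,0]]'; python3 rel.py; python3 -c "
from h import *
shot('wrist','w3'); c=shot('side','s3'); cv2.imwrite('pics/s3c.png',cv2.resize(c['img'][130:310,180:400],None,fx=3,fy=3))"
```

```text
t: 6.0
eef_pos: [631.1, -95.2, 267.8]
tcp_rot: [3.134, 0.001, 1.525]
ft_force: [1.3, -0.4, 0.4]
opening: 0.005
grip_force: 0.0
jig xy [  3.3 -69.4] z 267.8 yaw 87.35 want 87.38 F [ 1.3 -0.4  0.4] t 6.0
t: 6.75
eef_pos: [498.7, 22.4, 262.4]
tcp_rot: [3.141, 0.0, 1.525]
ft_force: [0.1, -0.1, 0.3]
opening: 0.004
grip_force: 0.0
jig xy [-134.4   42. ] z 262.4 yaw 87.39 want 87.38 F [ 0.1 -0.1  0.3] t 6.75
```

View pics/w3.png

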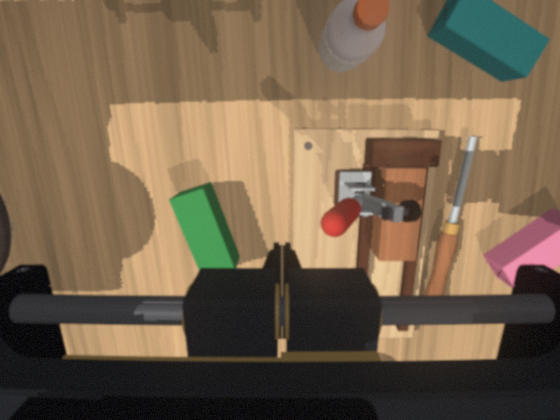

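View pics/s3c.png

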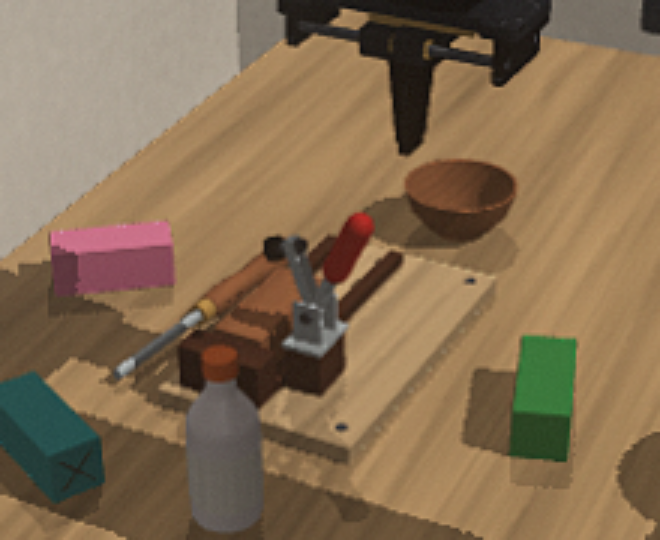

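The pictures show the blank against the stop, the clamp still open (red end at wrist (335,222)), and the fingers on its -x side. I'll descend and push the handle.

```bash
python3 -m crank '[[-2,0,25,0,0],[-2,0,50,0,0],[-2,0,75,0,0],[-2,0,92,0,0],[-2,0,94,0,0],[-2,0,94,0,0]]'; python3 rel.py; python3 -m crank '[[0,7,0,0,0],[0,14,0,0,0],[0,20,0,0,0],[0,26,0,0,0],[0,31,0,0,0],[0,36,0,0,0],[0,41,0,0,0],[0,46,0,0,0],[0,50,0,0,0]]'; python3 rel.py
```

```text
t: 7.35
eef_pos: [498.2, 20.0, 167.9]
tcp_rot: [-3.14, -0.0, 1.524]
ft_force: [0.8, 0.6, 0.3]
opening: 0.001
grip_force: 0.0
jig xy [-134.8   39.6] z 167.9 yaw 87.3 want 87.38 F [0.8 0.6 0.3] t 7.35
t: 8.1
eef_pos: [548.7, 18.3, 169.1]
tcp_rot: [3.141, 0.0, 1.525]
ft_force: [-2.5, 0.5, 2.7]
opening: 0.006
grip_force: 1.5
jig xy [-84.3  40.2] z 169.1 yaw 87.36 want 87.38 F [-2.5  0.5  2.7] t 8.1
```

In contact at 2.5 N; continuing over centre.

```bash
python3 -m crank '[[0,5,0,0,0],[0,10,0,0,0],[0,15,0,0,0],[0,20,0,0,0],[0,25,0,0,0],[0,30,0,0,0],[0,32,0,0,0],[0,32,0,0,0]]'; python3 rel.py; python3 -m crank '[[0,-20,0,0,0],[0,-40,-10,0,0],[0,-60,-40,0,0],[0,-90,-70,0,0],[0,-120,-90,0,0],[-30,-145,-90,0,0],[-60,-160,-90,0,0],[-80,-170,-90,0,0],[-80,-170,-90,0,0]]'; python3 rel.py; python3 -c "
from h import *
shot('top','t4');c=load('t4');s=shot('side','s4')
f=lambda i:cv2.resize(i,(480,400),interpolation=cv2.INTER_CUBIC)
i=np.hstack([f(c['img'][170:280,225:357]),f(s['img'][180:300,210:354])]);cv2.imwrite('pics/c4.png',cv2.resize(i,(800,333)))"
```

```text
t: 8.77
eef_pos: [580.5, 16.8, 168.5]
tcp_rot: [3.141, 0.0, 1.525]
ft_force: [-0.6, -0.0, -0.6]
opening: 0.008
grip_force: 0.0
jig xy [-52.4  40.1] z 168.5 yaw 87.35 want 87.38 F [-0.6 -0.  -0.6] t 8.7667
t: 9.52
eef_pos: [404.7, -57.2, 259.0]
tcp_rot: [3.141, 0.001, 1.523]
ft_force: [0.5, 0.5, 0.0]
opening: 0.005
grip_force: 0.0
jig xy [-224.7  -41.8] z 259.0 yaw 87.24 want 87.38 F [0.5 0.5 0. ] t 9.5167
```

View pics/c4.png

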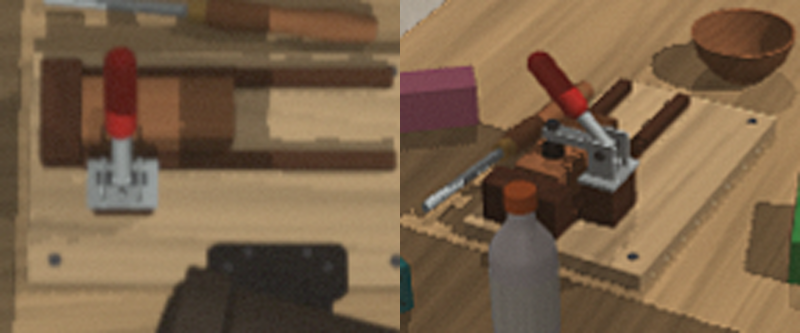

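The clamp has snapped over with the handle end at (120,60), left panel. The pad is down on the blank at (550,150), right panel, the blank is against the stop, and the hand is clear. Handing in.

```bash
python3 -c "
from cell import env
print(env.job_done())"
```

```text
the job is handed in; nothing more can be done
None
```

I handed the job in: the blank was pushed home against the stop and the clamp snapped over onto it. The bowl, glue and gouge were not touched, and the hand finished clear; the hand-in gave no verdict.

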